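Draw in the turnbuckle clamp on the bored block

ROBOT

A 7-joint arm with a two-finger parallel gripper is mounted at the origin on the work surface. World frame = base frame: x ahead of the robot, y to its left, z up, the work surface at z = 0. Lengths are in m, angles in rad, forces in N, time in s.
With the tool pointing down it reaches from about 0.35 to 0.775 m from the base axis. Payload 3.1 kg.
Tool frame: the origin (TCP) lies midway between the tips of the shut fingers; the grasp point (between the pads) lies 19 mm behind it; z points along the fingers, y is the line along which they close (so a half turn about z gives the same grasp; the last joint's range is limited). The gripper opens to 85 mm and grips with 20 to 120 N. Pads are 22 mm wide; open, the fingers measure 114 mm over their backs; the gripper's body (76 mm by 85 mm) begins 54 mm behind the grasp point. The pads swing forward as they close: fully open they stand 13 mm farther back than shut.
Start: joints at [-0.042, 0.311, 0.014, 1.512, -0.004, 1.319, -0.027], TCP at [0.55, 0, 0.231] pointing down, gripper open.
Joint ranges: [-2.7, 2.7], [-0.3, 1.91], [-1.27, 1.3], [0.12, 2.57], [-1.44, 4.58], [0.2, 2.03], [-3.05, 3.05]. Speed limits (rad/s): [2.79, 2.79, 3.14, 3.14, 3.14, 3.14, 3.14].

INTERFACE

Orientations are given as a unit quaternion [x, y, z, w].
In Python, from station import arm gives the robot as it stands.
- The arm moves only by the tool play_rows, never from a script. Its argument "steps" is a list of rows, each an object with "slide": the shift along the tool's x, y, z in m, a list of three; "angular": the turn, a rotation vector about the tool's x, y, z in degrees, a list of three. In form: [{"slide": [dx, dy, dz], "angular": [wx, wy, wz]}, ...]. A call has 1 to 12 rows; each row is the pose to reach, as a shift and turn from the pose commanded when the call began, along the tool's axes at that moment; what a row does not reach only later rows make up. A row lasts 1/8 s, in which the tool goes at most 62.5 mm and 10.7 degrees, less where a joint would pass 70% of its speed; a pose out of reach is approached as far as the arm can. A call with a gripper value outside its range is refused whole. "hand" is the gripper's target within -1 to 1 (shut at 1, half-way at 0, fully open at -1), set as the call begins (left out, the last holds). The fingers move at their own pace and stop on an object; the grip force is fixed at half the most. Time passes only in rows, so rows that repeat a pose let the fingers close. It gives the time, the measured TCP pose, the force, the opening and the grip force at its end, in the units of the state.
- arm.get_obs(): the state, without advancing time (a new reading comes with each control period).
- arm.grab_frame(name): name is "scene" or "side" or "wrist"; returns the picture (420x560x3 uint8, red, green, blue); there is no depth.
- arm.camera_info(name): a dict with "intrinsics" (3x3 intrinsics, pixels), "extrinsics" (4x4, takes a point from camera to world coordinates); the wrist camera has in their place "tool_from_camera" (4x4, takes a point from camera to tool coordinates, whose origin is the TCP and whose axes are the flange's). Camera axes: x right, y down, z forward; pixel columns grow to the right and rows downward; lengths in m; the calibration is good to about 2 mm. A picture is of the moment at which its call begins: read the wrist's pose just before it. camera_info takes no time and is no camera call.
- arm.sign_off(): hands the job in; it is judged then, once.
The state is a dict: "clock": time; "qpos": joint angles; "qvel": joint speeds; "joint_torque": joint torques, N m; "eef_pos": TCP position; "eef_rot": TCP orientation; "wrist_force": force on the tool from outside, world axes, zero at the start; "wrist_torque": the same for the moment, N m; "grip_width": finger opening in m; "grip_force": force on a finger pad.
Only numpy, scipy, OpenCV 4.12 (cv2) and the standard library are available. Lean on these libraries where they do the work, as an engineer would, in place of code of your own. Each camera call takes 0.05 s, during which the arm holds its last target. There are 200 camera calls.

TASK

Tighten the turnbuckle clamp that holds the bare aluminium block with two round bores: swing the black ball on its bar over, away from the side it leans to now, as far as it will go, so that both blue jaws draw in onto the block, then let go. Leave the other clamp, the one with the plain orange block, slack as it is.

Things in the scene. Friction and masses are not known exactly. Their poses are not given: they have to be found in the camera images.
- clamp: The clamp to tighten, bolted down: dark steel base plate 100 (x) by 210 (y) by 12 mm; origin at the centre of its underside, z up. On it is fixed a bare aluminium block 44 by 110 by 48 mm with two 34 mm bores. Blue jaws, tops 100 mm above the bench, slide along y at either end. Above the block a steel turnbuckle sleeve, 80 long, 30 mm diameter, turns about an axis parallel to y, 85 mm above the origin.
- clamp_sleeve (a joint): Turn of the sleeve, rad, 0 (slack) to 1.745 (tight) between hard stops; starts near slack. At value v its tommy bar leans v - 0.873 rad from upright towards the base's +x: 50 degrees to -x when slack, 50 degrees to +x when tight. Opposite threads draw both jaws in 10 mm each over this range. It needs about 2 N at the ball and stays where it is left.
- clamp_knob (a point): Centre of the black ball, 26 mm diameter, at the tip of that sleeve's tommy bar (steel, 8 mm diameter). The bar stands out at the sleeve's mid-length (base y = 0), the ball's centre 80 mm from the sleeve's axis, so it swings over in the base's x-z plane on an arc of 80 mm radius.
- clamp_left_face (a point): Centre of the inner face of the +y blue jaw (52 by 18 mm, 86 mm tall) of that clamp. The two inner faces are 130 mm apart at joint value 0 and 110 mm when tight on the block. A brass threaded rod runs from each jaw into the sleeve.
- clamp_right_face (a point): Centre of the inner face of the -y jaw of that clamp.
- other_knob (a point): Centre of the black 26 mm ball of the other clamp, which is of the same make and size but holds a plain orange block without bores; to be left slack.

How it is judged:
By the outcome, as a careful person would: the job done as asked, in the order asked, and still so for the second after the job is handed in, with the robot touching nothing.
It also fails if it takes over 32 s, if anything falls off the work surface, if the arm or the gripper's body presses on something with over 40 N, if the wrist force passes 120 N, or if a joint passes its speed limit or range.

## Working session

There is one attempt and no reset: what is moved stays moved. The work goes in short steps, Python scripts to look and compute and a tool call to move; the robot and the scene stay as the last step left them, time stands still between calls to the robot, and variables do not carry over. Pictures are saved under pics/ and viewed, at most 10 in all, crops included, and the job is handed in when it is done.

Besides the shell and the picture viewer there is one more tool, called after "Call:" as name(argument=value, ...) on one line, values as JSON. play_rows: Moves the arm, as the interface text tells. Its arguments: {"type":"object","properties":{"steps":{"type":"array","items":{"type":"object","properties":{"slide":{"type":"array","items":{"type":"number"}},"angular":{"type":"array","items":{"type":"number"}}}}},"hand":{"type":"number"}},"required":["steps"]}

```bash
mkdir -p pics; python3 - <<'E'
from station import arm
import cv2,numpy as np
np.set_printoptions(precision=4,suppress=True)
for n in ["scene","side"]:
    cv2.imwrite(f"pics/{n}1.png",arm.grab_frame(n)[:,:,::-1]); c=arm.camera_info(n); print(n,np.array(c["intrinsics"]),np.array(c["extrinsics"]))
o=arm.get_obs();print(o["clock"],o["eef_pos"],o["eef_rot"],o["grip_width"])
print(np.array(arm.camera_info("wrist")["tool_from_camera"]))
E
```

```text
scene [[497.3519   0.     284.7927]
 [  0.     497.3519 215.5612]
 [  0.       0.       1.    ]] [[-0.2523  0.6193 -0.7435  1.2078]
 [ 0.9675  0.1466 -0.2061  0.2048]
 [-0.0187 -0.7713 -0.6362  0.7261]
 [ 0.      0.      0.      1.    ]]
side [[427.4321   0.     279.8333]
 [  0.     427.4321 206.511 ]
 [  0.       0.       1.    ]] [[ 0.7115 -0.4065  0.5732  0.0798]
 [-0.7026 -0.4243  0.5713 -0.4506]
 [ 0.011  -0.8092 -0.5875  0.5518]
 [ 0.      0.      0.      1.    ]]
0.1 [0.5493 0.0001 0.2303] [ 0.7071  0.7071 -0.0008 -0.0007] 0.08494044643314597
[[-0.0007 -0.9621 -0.2729  0.0688]
 [ 1.     -0.0009  0.0006 -0.    ]
 [-0.0008 -0.2729  0.9621 -0.1426]
 [ 0.      0.      0.      1.    ]]
```

View pics/scene1.png

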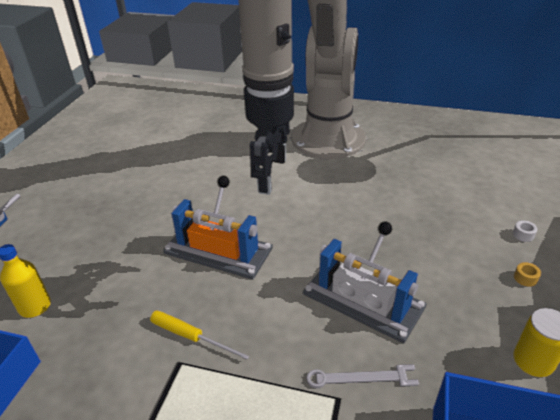

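View pics/side1.png

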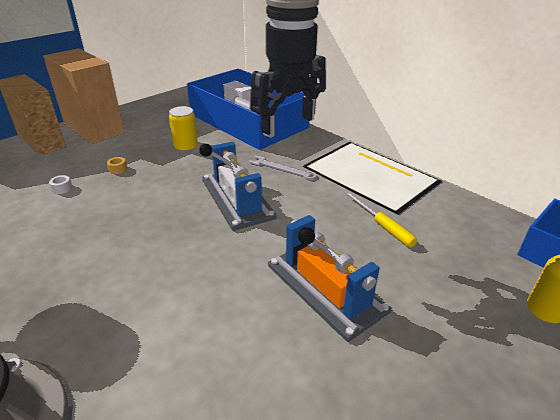

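Scene: the aluminium clamp's ball is at about (385,228), leaning towards the robot; the orange clamp's ball is at (223,182). Side: the aluminium clamp's ball is at (206,150), the orange one's at (306,235). I'll crop both views to get the jaw corners.

```bash
cat > h.py <<'E'
import numpy as np,cv2
from station import arm
np.set_printoptions(precision=4,suppress=True)
def P(n):
    c=arm.camera_info(n);K=np.array(c["intrinsics"]);E=np.linalg.inv(np.array(c["extrinsics"]));return K@E[:3]
def tri(a,b):
    X=cv2.triangulatePoints(P("scene"),P("side"),np.float64(a).reshape(2,1),np.float64(b).reshape(2,1));return (X[:3]/X[3]).ravel()
def plane(n,uv,z):
    c=arm.camera_info(n);K=np.array(c["intrinsics"]);E=np.array(c["extrinsics"]);d=E[:3,:3]@np.linalg.solve(K,[*uv,1]);t=E[:3,3];return t+d*(z-t[2])/d[2]
def proj(n,X):
    p=P(n)@np.append(X,1);return p[:2]/p[2]
E
python3 - <<'E'
from h import *
print(tri((385,228),(206,150)),tri((223,182),(306,235)))
a=cv2.imread("pics/scene1.png")[210:345,295:435];b=cv2.imread("pics/side1.png")[130:235,190:285]
a=cv2.resize(a,(0,0),fx=4,fy=4,interpolation=2);b=cv2.resize(b,(0,0),fx=4,fy=4,interpolation=2)  # sizes 560x540, 380x420
cv2.imwrite("pics/c1.png",a[:, :]);cv2.imwrite("pics/c2.png",b)
E
```

```text
[0.5136 0.197  0.1368] [ 0.4544 -0.1318  0.1444]
```

View pics/c1.png

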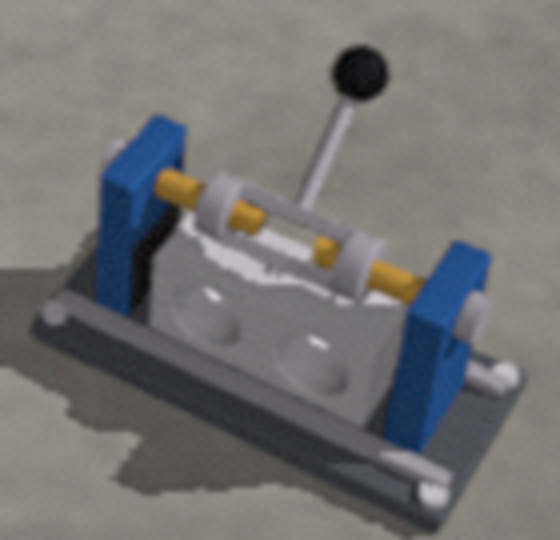

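View pics/c2.png

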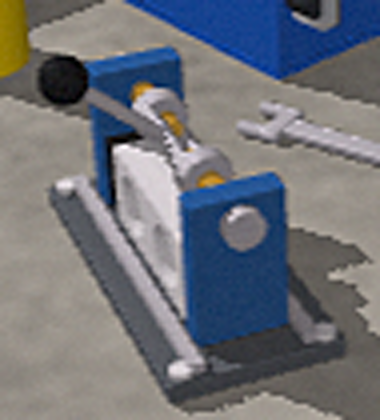

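The scene crop shows the ball at (385,228.3). The tops of the jaws are centred near crop pixels (145,151) and (451,282). The ball comes out at z = 0.137 against 0.136 expected.

```bash
python3 - <<'E'
from h import *
k=tri((385,228.3),(205.8,150.1))
f=lambda u,v:plane("scene",(295+u/4,210+v/4),.1)
L=[f(158,117),f(186,127),f(105,172),f(133,188)];R=[f(455,243),f(490,252),f(415,310),f(444,322)]
m=np.mean(L,0);p=np.mean(R,0);y=(p-m)[:2];d=np.linalg.norm(y);y/=d;x=np.array([y[1],-y[0]])
c=(m+p)[:2]/2
print("knob",k,"jaws",m,p,"dist",d,"yaw",np.degrees(np.arctan2(x[1],x[0])))
print("c",c,"knob in base",[(k[:2]-c)@x,(k[:2]-c)@y])
print("jawlen",np.linalg.norm(L[0]-L[2]),np.linalg.norm(R[0]-R[2]))
g=lambda u,v:plane("side",(190+u/4,130+v/4),.1)
n=np.mean([g(182,197),g(285,185),g(275,173),g(187,190)],0);print("near jaw side",n)
o=tri((223,182),(306,235));print("other",o)
E
```

```text
knob [0.5135 0.1972 0.1363] jaws [0.5456 0.1084 0.1   ] [0.5951 0.249  0.1   ] dist 0.14901657818896258 yaw -19.374962263963848
c [0.5703 0.1787] knob in base [np.float64(-0.0597508991841189), np.float64(-0.00141370115380639)]
jawlen 0.04519632547295414 0.045317512349471796
near jaw side [0.5463 0.1045 0.1   ]
other [ 0.4544 -0.1318  0.1444]
```

The geometry checks out: the jaw gap, the knob offset and the heights all match. I'll pinch the ball with the fingers closing along the sleeve axis, so it can pivot between the pads, and lead it over the arc. First I go above the ball and yaw.

Call:
play_rows(steps=[{"slide": [0.05, -0.009, 0], "angular": [0, 0, -10]}, {"slide": [0.1, -0.018, 0], "angular": [0, 0, -20]}, {"slide": [0.15, -0.027, 0], "angular": [0, 0, -30]}, {"slide": [0.198, -0.036, 0], "angular": [0, 0, -40]}, {"slide": [0.198, -0.036, 0], "angular": [0, 0, -50]}, {"slide": [0.198, -0.036, 0], "angular": [0, 0, -60]}, {"slide": [0.198, -0.036, 0], "angular": [0, 0, -70.6]}, {"slide": [0.198, -0.036, 0], "angular": [0, 0, -70.6]}, {"slide": [0.198, -0.036, 0], "angular": [0, 0, -70.6]}, {"slide": [0.198, -0.036, 0], "angular": [0, 0, -70.6]}], hand=-1)

```text
clock: 1.35
eef_pos: [0.5139, 0.198, 0.2312]
eef_rot: [0.169, 0.986, -0.0, -0.0]
wrist_force: [-0.1, 0.4, 0.8]
grip_width: 0.0857
grip_force: 0.0
```

```bash
python3 - <<'E'
from h import *
from scipy.spatial.transform import Rotation as R
o=arm.get_obs();im=arm.grab_frame("wrist")
cv2.imwrite("pics/w1.png",im[:,:,::-1])
c=arm.camera_info("wrist");T=np.eye(4);T[:3,:3]=R.from_quat(o["eef_rot"]).as_matrix();T[:3,3]=o["eef_pos"]
E=T@np.array(c["tool_from_camera"]);K=np.array(c["intrinsics"])
print(o["clock"],o["eef_pos"],T[:3,:3],K[0,0])
p=K@np.linalg.inv(E)[:3]@np.array([.5134,.198,.1364,1]);print("expected px",p[:2]/p[2])
np.savez("w1.npz",E=E,K=K)
E
```

```text
1.35 [0.5139 0.198  0.2312] [[-0.9428  0.3335 -0.0002]
 [ 0.3335  0.9428 -0.0002]
 [ 0.0001 -0.0002 -1.    ]] 323.18580137969576
expected px [285.1768 210.179 ]
```

View pics/w1.png

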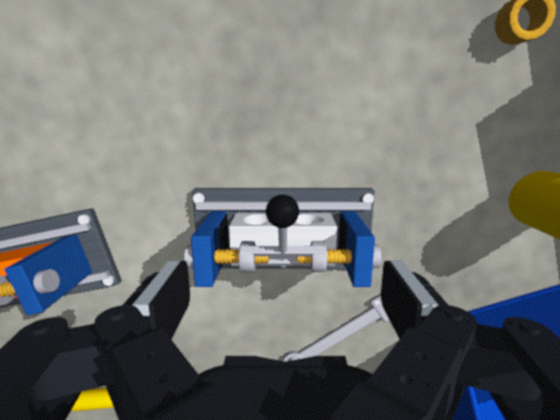

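The wrist view shows the ball at (282,211) against (285,210) predicted, about 2 mm towards tool −y. The yaw is aligned. Next I descend and pinch.

Call:
play_rows(steps=[{"slide": [0, -0.002, 0.03]}, {"slide": [0, -0.002, 0.06]}, {"slide": [0, -0.002, 0.09]}, {"slide": [0, -0.002, 0.116]}, {"slide": [0, -0.002, 0.116]}, {"slide": [0, -0.002, 0.116]}])

```text
invalid input
```

Call:
play_rows(steps=[{"slide": [0, 0, 0]}, {"slide": [0, 0, 0]}, {"slide": [0, 0, 0]}, {"slide": [0, 0, 0]}, {"slide": [0, 0, 0]}, {"slide": [0, 0, 0]}, {"slide": [0, 0, 0]}, {"slide": [0, 0, 0]}], hand=1)

```text
invalid input
```

Angular is required in every row.

Call:
play_rows(steps=[{"slide": [0, -0.002, 0.03], "angular": [0, 0, 0]}, {"slide": [0, -0.002, 0.06], "angular": [0, 0, 0]}, {"slide": [0, -0.002, 0.09], "angular": [0, 0, 0]}, {"slide": [0, -0.002, 0.116], "angular": [0, 0, 0]}, {"slide": [0, -0.002, 0.116], "angular": [0, 0, 0]}, {"slide": [0, -0.002, 0.116], "angular": [0, 0, 0]}], hand=-1)

```text
clock: 2.15
eef_pos: [0.5141, 0.1966, 0.1164]
eef_rot: [0.169, 0.986, 0.001, 0.001]
wrist_force: [1.0, 0.2, -0.1]
grip_width: 0.0853
grip_force: 0.0
```

Call:
play_rows(steps=[{"slide": [0, 0, 0], "angular": [0, 0, 0]}, {"slide": [0, 0, 0], "angular": [0, 0, 0]}, {"slide": [0, 0, 0], "angular": [0, 0, 0]}, {"slide": [0, 0, 0], "angular": [0, 0, 0]}, {"slide": [0, 0, 0], "angular": [0, 0, 0]}, {"slide": [0, 0, 0], "angular": [0, 0, 0]}, {"slide": [0, 0, 0], "angular": [0, 0, 0]}, {"slide": [0, 0, 0], "angular": [0, 0, 0]}], hand=1)

```text
clock: 3.15
eef_pos: [0.5129, 0.196, 0.1153]
eef_rot: [0.168, 0.986, -0.0, -0.0]
wrist_force: [-3.1, -1.2, 4.0]
grip_width: 0.0232
grip_force: 58.6
```

Call:
play_rows(steps=[{"slide": [-0.0048, 0, -0.0053], "angular": [0, 0, 0]}, {"slide": [-0.0099, 0, -0.0099], "angular": [0, 0, 0]}, {"slide": [-0.0154, 0, -0.0141], "angular": [0, 0, 0]}, {"slide": [-0.0213, 0, -0.0179], "angular": [0, 0, 0]}, {"slide": [-0.0275, 0, -0.0211], "angular": [0, 0, 0]}, {"slide": [-0.0339, 0, -0.0238], "angular": [0, 0, 0]}, {"slide": [-0.0339, 0, -0.0238], "angular": [0, 0, 0]}])

```text
clock: 4.03
eef_pos: [0.5471, 0.1838, 0.1389]
eef_rot: [0.169, 0.986, -0.0, 0.001]
wrist_force: [1.9, -0.7, -8.7]
grip_width: 0.023
grip_force: 59.3
```

```bash
python3 - <<'E'
from h import *
a=arm.grab_frame("side")[90:240,170:320]
b=arm.grab_frame("scene")[170:320,290:440]
cv2.imwrite("pics/m1.png",cv2.resize(np.hstack([a,b]),(800,400),interpolation=2)[:,:,::-1])
E
```

```text
(no output)
```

View pics/m1.png

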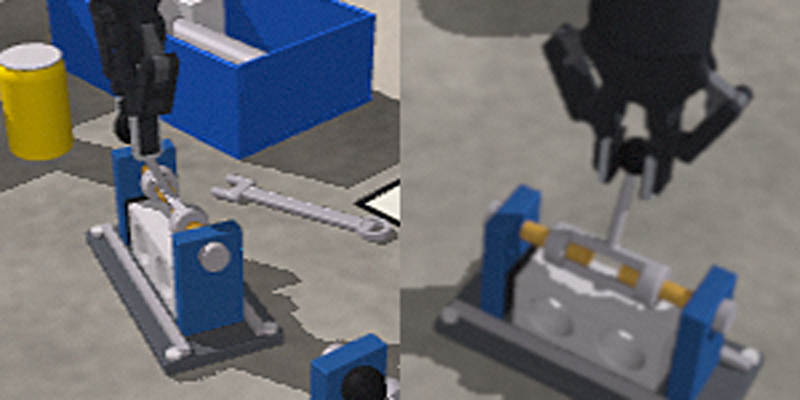

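The picture shows the bar swinging with the fingers, but the ball sits off-centre towards the robot side of the pads. I'll measure it: side ≈ (215.8,136.9), scene ≈ (377.8,228).

```bash
python3 - <<'E'
from h import *
k=tri((377.8,228),(215.8,136.9));x=np.array([.9434,-.3317]);y=np.array([.3317,.9434]);c=np.array([.5703,.1787])
o=arm.get_obs();t=o["eef_pos"]
for q in (k,t): print(q,(q[:2]-c)@x,(q[:2]-c)@y)
E
```

```text
[0.5379 0.1874 0.1583] -0.033494259086395854 -0.002558870965047322
[0.5471 0.1838 0.139 ] -0.023590309582251345 -0.002846511877977908
```

The ball has slipped to about 10 mm behind the pad centre, with the bar near −25°. I'll release, go round behind it and push it the rest of the way with shut fingers.

Call:
play_rows(steps=[{"slide": [0, 0, 0], "angular": [0, 0, 0]}, {"slide": [0, 0, 0], "angular": [0, 0, 0]}, {"slide": [0, 0, 0], "angular": [0, 0, 0]}, {"slide": [0, 0, 0], "angular": [0, 0, 0]}, {"slide": [0, 0, 0], "angular": [0, 0, 0]}, {"slide": [0, 0, -0.03], "angular": [0, 0, 0]}, {"slide": [0, 0, -0.06], "angular": [0, 0, 0]}, {"slide": [0.025, 0, -0.06], "angular": [0, 0, 0]}, {"slide": [0.05, 0, -0.06], "angular": [0, 0, 0]}, {"slide": [0.05, 0, -0.06], "angular": [0, 0, 0]}], hand=-1)

```text
clock: 5.38
eef_pos: [0.4965, 0.203, 0.1994]
eef_rot: [0.167, 0.986, 0.0, -0.0]
wrist_force: [1.7, 1.1, -0.1]
grip_width: 0.0851
grip_force: 0.0
```

Call:
play_rows(steps=[{"slide": [0, 0, 0], "angular": [0, 0, 0]}, {"slide": [0, 0, 0], "angular": [0, 0, 0]}, {"slide": [0, 0, 0], "angular": [0, 0, 0]}, {"slide": [0, 0, 0], "angular": [0, 0, 0]}, {"slide": [0, 0, 0], "angular": [0, 0, 0]}, {"slide": [0, 0, 0], "angular": [0, 0, 0]}, {"slide": [0, 0, 0], "angular": [0, 0, 0]}, {"slide": [0, 0, 0], "angular": [0, 0, 0]}, {"slide": [0, 0, 0.03], "angular": [0, 0, 0]}, {"slide": [0, 0, 0.06], "angular": [0, 0, 0]}, {"slide": [0, 0, 0.068], "angular": [0, 0, 0]}, {"slide": [0, 0, 0.068], "angular": [0, 0, 0]}], hand=1)

```text
clock: 6.88
eef_pos: [0.4981, 0.2015, 0.1311]
eef_rot: [0.168, 0.986, -0.0, -0.0]
wrist_force: [-0.0, -0.4, -0.2]
grip_width: -0.0
grip_force: 0.0
```

```bash
python3 - <<'E'
from h import *
a=arm.grab_frame("side")[90:240,170:320]
b=arm.grab_frame("scene")[170:320,290:440]
cv2.imwrite("pics/m2.png",cv2.resize(np.hstack([a,b]),(800,400),interpolation=2)[:,:,::-1])
x=np.array([.9434,-.3317]);c=np.array([.5703,.1787]);t=arm.get_obs()["eef_pos"];print(t,(t[:2]-c)@x)
E
```

```text
[0.4991 0.202  0.1324] -0.07489127136392139
```

View pics/m2.png

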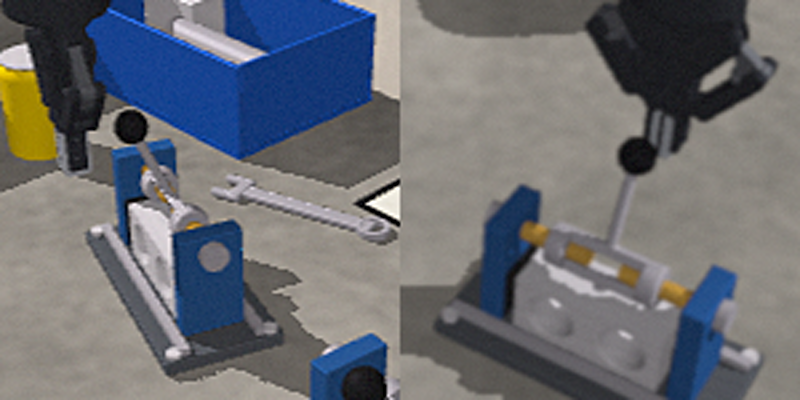

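The fingers are shut and directly behind the ball, about 17 mm clear of contact. I'll push along base +x in stages.

Call:
play_rows(steps=[{"slide": [-0.01, 0, 0], "angular": [0, 0, 0]}, {"slide": [-0.02, 0, 0], "angular": [0, 0, 0]}, {"slide": [-0.03, 0, 0], "angular": [0, 0, 0]}, {"slide": [-0.04, 0, 0], "angular": [0, 0, 0]}, {"slide": [-0.05, 0, 0], "angular": [0, 0, 0]}, {"slide": [-0.06, 0, 0], "angular": [0, 0, 0]}, {"slide": [-0.07, 0, 0], "angular": [0, 0, 0]}, {"slide": [-0.08, 0, 0], "angular": [0, 0, 0]}, {"slide": [-0.088, 0, 0], "angular": [0, 0, 0]}, {"slide": [-0.096, 0, 0], "angular": [0, 0, 0]}, {"slide": [-0.1, 0, 0], "angular": [0, 0, 0]}, {"slide": [-0.1, 0, 0], "angular": [0, 0, 0]}])

```text
clock: 8.48
eef_pos: [0.5938, 0.1676, 0.1315]
eef_rot: [0.169, 0.986, -0.0, 0.001]
wrist_force: [0.5, 0.0, 0.8]
grip_width: -0.0001
grip_force: 0.1
```

Call:
play_rows(steps=[{"slide": [-0.003, 0, 0], "angular": [0, 0, 0]}, {"slide": [-0.006, 0, 0], "angular": [0, 0, 0]}, {"slide": [-0.009, 0, 0], "angular": [0, 0, 0]}, {"slide": [-0.012, 0, 0], "angular": [0, 0, 0]}, {"slide": [-0.012, 0, 0], "angular": [0, 0, 0]}])

```text
clock: 9.1
eef_pos: [0.6031, 0.1647, 0.1303]
eef_rot: [0.168, 0.986, -0.0, -0.001]
wrist_force: [-2.9, 1.2, -2.7]
grip_width: -0.0002
grip_force: 1.7
```

```bash
python3 - <<'E'
from h import *
a=arm.grab_frame("side")[90:240,170:320]
b=arm.grab_frame("scene")[170:320,290:440]
cv2.imwrite("pics/m3.png",cv2.resize(np.hstack([a,b]),(800,400),interpolation=2)[:,:,::-1])
x=np.array([.9434,-.3317]);c=np.array([.5703,.1787]);t=arm.get_obs()["eef_pos"];print(t,(t[:2]-c)@x)
for v in (0.8,.873): 
  for n in("side","scene"): 
    s=.08*np.sin(v)-.001;print(v,n,proj(n,[*(c+x*s-.0015*np.array([.3317,.9434])),.085+.08*np.cos(v)]))
E
```

```text
[0.603  0.1646 0.1304] 0.03555398505501187
0.8 side [258.0127 136.922 ]
0.8 scene [354.0255 265.8344]
0.873 side [259.7562 138.4317]
0.873 scene [352.7198 269.1281]
```

View pics/m3.png

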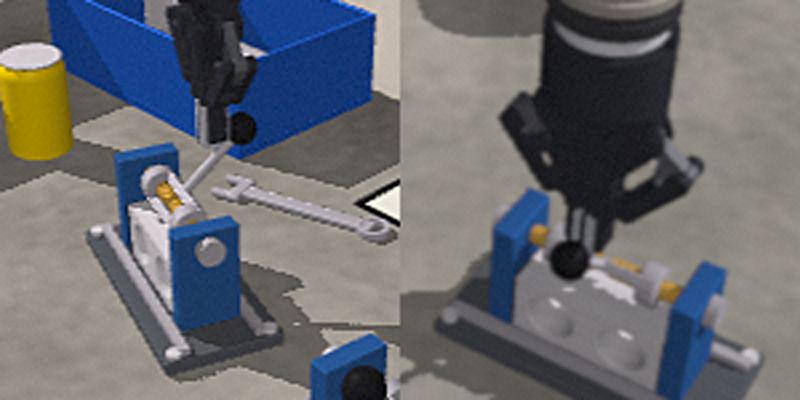

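The ball is at about side (260.8,137.6), scene (353.8,267.5), within a few degrees of the stop. I'll keep pushing gently until the force rises.

Call:
play_rows(steps=[{"slide": [-0.002, 0, 0], "angular": [0, 0, 0]}, {"slide": [-0.004, 0, 0], "angular": [0, 0, 0]}, {"slide": [-0.004, 0, 0], "angular": [0, 0, 0]}])

```text
clock: 9.57
eef_pos: [0.6049, 0.1639, 0.1294]
eef_rot: [0.168, 0.986, -0.0, -0.003]
wrist_force: [-5.1, 2.9, -4.0]
grip_width: 0.0002
grip_force: 2.9
```

Call:
play_rows(steps=[{"slide": [-0.002, 0, 0], "angular": [0, 0, 0]}, {"slide": [-0.003, 0, 0], "angular": [0, 0, 0]}, {"slide": [-0.003, 0, 0], "angular": [0, 0, 0]}])

```text
clock: 9.95
eef_pos: [0.6054, 0.1637, 0.129]
eef_rot: [0.167, 0.986, -0.001, -0.005]
wrist_force: [-10.0, 3.3, -3.1]
grip_width: -0.0
grip_force: 4.8
```

The motion has stalled and the force is rising, so it should be at the stop. To be sure, I'll back off, lift over and press down on the ball from above.

Call:
play_rows(steps=[{"slide": [0.015, 0, 0], "angular": [0, 0, 0]}, {"slide": [0.015, 0, -0.025], "angular": [0, 0, 0]}, {"slide": [0.015, 0, -0.05], "angular": [0, 0, 0]}, {"slide": [-0.005, 0, -0.05], "angular": [0, 0, 0]}, {"slide": [-0.022, 0, -0.05], "angular": [0, 0, 0]}, {"slide": [-0.022, 0, -0.05], "angular": [0, 0, 0]}, {"slide": [-0.022, 0, -0.035], "angular": [0, 0, 0]}, {"slide": [-0.022, 0, -0.025], "angular": [0, 0, 0]}, {"slide": [-0.022, 0, -0.021], "angular": [0, 0, 0]}, {"slide": [-0.022, 0, -0.021], "angular": [0, 0, 0]}])

```text
clock: 11.2
eef_pos: [0.6306, 0.1547, 0.1515]
eef_rot: [0.168, 0.986, -0.0, -0.001]
wrist_force: [-0.2, -0.0, 0.4]
grip_width: 0.0001
grip_force: 0.0
```

Call:
play_rows(steps=[{"slide": [0, 0, 0.002], "angular": [0, 0, 0]}, {"slide": [0, 0, 0.004], "angular": [0, 0, 0]}, {"slide": [0, 0, 0.004], "angular": [0, 0, 0]}])

```text
clock: 11.58
eef_pos: [0.6316, 0.1549, 0.1494]
eef_rot: [0.168, 0.986, 0.0, 0.001]
wrist_force: [-0.6, -0.5, 4.3]
grip_width: 0.0002
grip_force: 2.2
```

Call:
play_rows(steps=[{"slide": [0, 0, 0.002], "angular": [0, 0, 0]}, {"slide": [0, 0, 0.004], "angular": [0, 0, 0]}, {"slide": [0, 0, 0.004], "angular": [0, 0, 0]}, {"slide": [0, 0, 0.004], "angular": [0, 0, 0]}])

```text
clock: 12.08
eef_pos: [0.6318, 0.1549, 0.1489]
eef_rot: [0.169, 0.986, 0.001, 0.002]
wrist_force: [-6.0, -1.9, 16.4]
grip_width: 0.0001
grip_force: 8.3
```

It's firmly at the stop: 16 N, no further motion, and the top of the ball is at 0.149 as expected. I'll lift clear and check.

Call:
play_rows(steps=[{"slide": [0, 0, -0.03], "angular": [0, 0, 0]}, {"slide": [0, 0, -0.07], "angular": [0, 0, 0]}, {"slide": [0.03, 0, -0.11], "angular": [0, 0, 0]}, {"slide": [0.08, 0, -0.12], "angular": [0, 0, 0]}, {"slide": [0.12, 0, -0.12], "angular": [0, 0, 0]}, {"slide": [0.12, 0, -0.12], "angular": [0, 0, 0]}, {"slide": [0.12, 0, -0.12], "angular": [0, 0, 0]}])

```text
clock: 12.95
eef_pos: [0.5186, 0.1939, 0.2641]
eef_rot: [0.169, 0.986, -0.0, 0.001]
wrist_force: [0.2, -0.4, -0.1]
grip_width: -0.0
grip_force: 0.0
```

```bash
python3 - <<'E'
from h import *
a=arm.grab_frame("side")[110:310,180:380]
b=arm.grab_frame("scene")[160:360,230:430]
cv2.imwrite("pics/m4.png",cv2.resize(np.hstack([a,b]),(800,400),interpolation=2)[:,:,::-1])
E
```

```text
(no output)
```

View pics/m4.png

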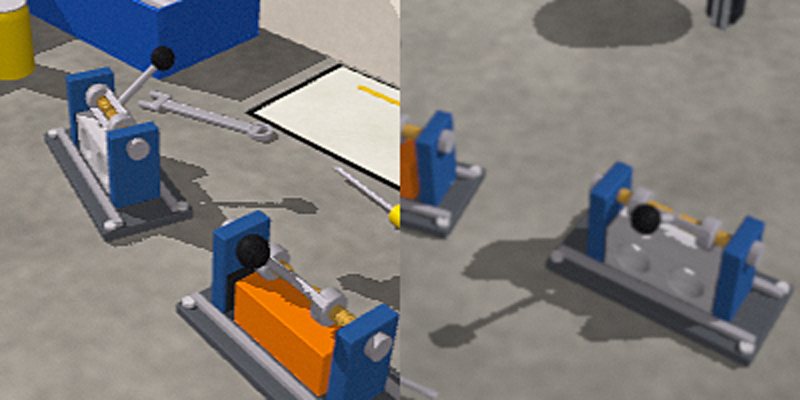

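The aluminium clamp's ball is fully over at side (261,138.5), where 50° predicts (260,138). Its jaws are in on the block, the orange clamp is untouched and the arm is clear.

```bash
python3 -c "
from station import arm
print(arm.sign_off())"
```

```text
the job is handed in; nothing more can be done
None
```

The clamp on the aluminium block is tightened to its stop with both jaws drawn in, the orange clamp is still slack, and I handed the job in at about 13 s with the arm clear.

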